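Put the test weights back in their graded block

TASK

Put the test weights away in their wooden block so that the row runs in order of size, each weight upright and fully down in the bore made for it. Someone has parked the second smallest brass weight in the widest bore: move it to its own bore too, so that the largest can go home. The smallest weight already stands in its bore at the narrow end; leave it standing there.

Things in the scene. Friction and masses are not known exactly. Their poses are not given: they have to be found in the camera images.
- weight_100: brass knob weight, second smallest of the five: round, 29 mm across and 48 mm tall over the knob, 0.10 kg; the straight cylinder, where it is gripped, reaches 20 mm up, above it treat it as a cone up to the knob. Origin: centre of its underside; z up the axis. At the start it stands in the widest bore of the block, somewhere off its centre.
- weight_200: brass knob weight, the largest of the three brass ones: round, 36 mm across and 53 mm tall over the knob, 0.20 kg; the straight cylinder, where it is gripped, reaches 25 mm up, above it treat it as a cone up to the knob. Origin: centre of its underside; z up the axis. At the start it stands upright on the bench in front of the block.
- weight_500: steel knob weight, the smaller of the two steel ones: round, 44 mm across and 68 mm tall over the knob, 0.50 kg; the straight cylinder, where it is gripped, reaches 40 mm up, above it treat it as a cone up to the knob. Origin: centre of its underside; z up the axis. At the start it stands upright on the bench in front of the block.
- weight_850: steel knob weight, the largest of all: round, 54 mm across and 72 mm tall over the knob, 0.86 kg; the straight cylinder, where it is gripped, reaches 44 mm up, above it treat it as a cone up to the knob. Origin: centre of its underside; z up the axis. At the start it stands upright on the bench in front of the block.
- weight_50: smallest brass knob weight, 24 mm across and 43 mm tall (straight up to 15 mm), standing in its own bore (28 mm) at the narrow end of the block, 48 mm from the 35 mm bore. It stays there. Origin: centre of its underside.
- bore_100: felt at the bottom of the 35 mm bore of the wooden weight block, the place of the 29 mm weight. Origin: on the bore's axis, 2 mm below the felt's upper face, on which the weight stands; the bore's rim is 9 mm above that face and has a 4 mm wide 45 degree countersink. z up; y runs along the row to wider bores, x across the block.
- bore_200: felt at the bottom of the 42 mm bore of the wooden weight block, the place of the 36 mm weight. Origin: on the bore's axis, 2 mm below the felt's upper face, on which the weight stands; the bore's rim is 9 mm above that face and has a 4 mm wide 45 degree countersink. z up; y runs along the row to wider bores, x across the block.
- bore_500: felt at the bottom of the 50 mm bore of the wooden weight block, the place of the 44 mm weight. Origin: on the bore's axis, 2 mm below the felt's upper face, on which the weight stands; the bore's rim is 9 mm above that face and has a 4 mm wide 45 degree countersink. z up; y runs along the row to wider bores, x across the block.
- bore_850: felt at the bottom of the 60 mm bore of the wooden weight block, the place of the 54 mm weight. Origin: on the bore's axis, 2 mm below the felt's upper face, on which the weight stands; the bore's rim is 9 mm above that face and has a 4 mm wide 45 degree countersink. z up; y runs along the row to wider bores, x across the block.
- weight_block: fixed wooden block with five round bores in one row, graded from 28 mm to 60 mm: 322 mm long (y), 90 mm wide (x), 30 mm high, felts 21 mm above the bench. Bore centres follow at 48, 54, 62 and 71 mm from the narrow end. Taking hold across the row (along x) keeps the fingers clear of the neighbours. Origin: centre of its underside; y points to the wide end.
Mind the look-alikes: they are no part of the job. Leave any blue look-alike of the weight_200 alone. Leave any orange look-alike of the weight_100 alone.

How it is judged:
By the outcome, as a careful person would: the job done as asked, in the order asked, and still so for the second after the job is handed in, with the robot touching nothing.
It also fails if it takes over 96 s, if anything falls off the work surface, if the arm or the gripper's body presses on something with over 40 N, if the wrist force passes 120 N, or if a joint passes its speed limit or range.

ROBOT

A 6-joint arm with a two-finger parallel gripper is mounted at the origin on a cart in front of the work surface, level with it; the furniture and walls round the work are solid. World frame = base frame: x ahead of the robot, y to its left, z up, the work surface at z = 0. Lengths are in m, angles in rad, forces in N, time in s.
With the tool pointing down it reaches from about 0.35 to 0.925 m from the base axis. Payload 6.4 kg.
Tool frame: the origin (TCP) lies on the centre line of the jaws, within the pads' length; the fingertips stand 22 mm ahead of it and the grasp point (between the pads) lies 3 mm ahead of it (robot.tip_extent is the distance from the TCP to the fingertips, in m); z points along the fingers, y is the line along which they close (so a half turn about z gives the same grasp; the last joint's range is limited). The gripper opens to 94 mm and grips with 3 to 60 N. Pads are 16 mm wide; open, the fingers measure 119 mm over their backs; the gripper's body (75 mm by 177 mm) begins 78 mm behind the grasp point.
Start: joints at [1.06, 0.245, 1.558, -0, 1.339, -0.174], TCP at [0.215, 0.613, 0.227] pointing down, gripper open.
Joint ranges: [-3.13, 3.13], [-1.02, 2.26], [0.13, 2.54], [-0.95, 4.09], [0.21, 2.88], [-2.74, 2.74]. Speed limits (rad/s): [2.57, 2.57, 3.14, 3.14, 3.14, 3.14].

INTERFACE

Orientations are given as a rotation vector (axis times angle).
In Python, from rig import robot gives the robot as it stands. The module is installed in compiled form; this text tells all that it offers.
- The arm moves only by the shell command python3 -m inch 'ROWS' [OPENING] [FORCE]. ROWS is JSON, a list of rows, each a list of 6 numbers: the shift along the world's x, y, z in units of 40 cm (1.0 is 40 cm), then the turn, a rotation vector about the world's x, y, z in units of 180 degrees (1.0 is 180 degrees). In form: [[tx, ty, tz, ax, ay, az], ...]. A call has 1 to 20 rows; each row is the pose to reach, as a shift and turn from the pose commanded when the call began, turning the shorter way round; what a row does not reach only later rows make up. A row lasts 1/12 s, in which the tool goes at most 41.7 mm and 7.16 degrees, less where a joint would pass 70% of its speed; a pose out of reach is approached as far as the arm can. A call with a number of a shift or a turn outside -1 to 1 is refused whole. A call with a gripper value outside its range is refused whole. OPENING is the opening, from 0 (shut) to 1 (fully open), set as the call begins (- or left out, the last holds). The fingers move at their own pace and stop on an object; FORCE is the grip in N (left out, the last holds). Time passes only in rows, so rows that repeat a pose let the fingers close. It gives the time, the measured TCP pose, the force, the opening and the grip force at its end, in the units of the state.
- robot.get_obs(): the state, without advancing time (a new reading comes with each control period).
- robot.snapshot(name): name is "scene" or "side" or "wrist"; returns a dict with "frame" (400x640x3 uint8, red, green, blue), "z_map" (400x640 float32, m along the optical axis (not along the pixel's ray), 0 where there is no reading), "K" (3x3 intrinsics, pixels), "distortion" ([k1, k2, p1, p2, k3] as OpenCV has them; the pictures are not rectified), "camera_from_world" (4x4, takes a point from world to camera coordinates); the wrist camera has in their place "tool_from_camera" (4x4, takes a point from camera to tool coordinates, whose origin is the TCP and whose axes are the flange's). Camera axes: x right, y up, looking along -z (the intrinsics and any distortion apply to the point x, -y, -z); pixel columns grow to the right and rows downward; lengths in m; the calibration is good to about 2 mm. A picture is of the moment at which its call begins: read the wrist's pose just before it.
- robot.hand_in(): hands the job in; it is judged then, once.
The state is a dict: "clock": time; "q": joint angles; "qvel": joint speeds; "effort": joint torques, N m; "eef_pos": TCP position; "eef_rot": TCP orientation; "ft_force": force on the tool from outside, world axes, zero at the start; "wrist_torque": the same for the moment, N m; "finger_gap": finger opening in m; "finger_force": force on a finger pad.
Only numpy, scipy, OpenCV 4.12 (cv2) and the standard library are available. Lean on these libraries where they do the work, as an engineer would, in place of code of your own. Each camera call takes 0.05 s, during which the arm holds its last target. There are 200 camera calls.

## Working session

There is one attempt and no reset: what is moved stays moved. The work goes in short steps, Python scripts to look and compute and a shell command to move; the robot and the scene stay as the last step left them, time stands still between calls to the robot, and variables do not carry over. Pictures are saved under pics/ and viewed, at most 14 in all, crops included, and the job is handed in when it is done.

```bash
mkdir -p pics; cat > h.py <<'E'
import numpy as np, cv2
from scipy.spatial.transform import Rotation as R
from rig import robot
def snap(n,save=None):
    o=robot.get_obs(); s=robot.snapshot(n)
    if n=="wrist":
        T=np.eye(4);T[:3,:3]=R.from_rotvec(o["eef_rot"]).as_matrix();T[:3,3]=o["eef_pos"]
        s["W"]=T@s["tool_from_camera"]
    else: s["W"]=np.linalg.inv(s["camera_from_world"])
    if save:
        cv2.imwrite(f"pics/{save}.png",s["frame"][...,::-1])
        np.savez(f"{save}.npz",**{k:v for k,v in s.items()})
    return s
def rays(s,uv):
    p=cv2.undistortPoints(np.array(uv,float).reshape(-1,1,2),s["K"],s["distortion"]).reshape(-1,2)
    d=np.c_[p[:,0],-p[:,1],-np.ones(len(p))]
    return s["W"][:3,3],d@s["W"][:3,:3].T
def atz(s,uv,z):
    c,d=rays(s,uv); return c+d*((z-c[2])/d[:,2])[:,None]
def depth(s,uv):
    c,d=rays(s,uv); z=np.array([s["z_map"][int(round(v)),int(round(u))] for u,v in uv]); return c+d*z[:,None]
def tri(s1,uv1,s2,uv2):
    c1,d1=rays(s1,[uv1]);c2,d2=rays(s2,[uv2]);A=np.c_[d1[0],-d2[0]]
    t=np.linalg.lstsq(A,c2-c1,rcond=None)[0];p=c1+t[0]*d1[0];q=c2+t[1]*d2[0];return (p+q)/2,np.linalg.norm(p-q)
def cloud(s):
    v,u=np.nonzero(s["z_map"]>0); c,d=rays(s,np.c_[u,v]); return c+d*s["z_map"][v,u][:,None],u,v
def load(n): return dict(np.load(n+".npz"))
E
python3 - <<'E'
from h import *
o=robot.get_obs();print({k:np.round(v,3) for k,v in o.items()})
for n in("scene","side","wrist"):
    s=snap(n,n+"0");print(n,np.round(s["W"],3).tolist(),s["K"].tolist(),s["distortion"])
E
```

```text
{'clock': np.float64(0.0), 'q': array([ 1.06 ,  0.246,  1.559,  0.   ,  1.339, -0.174]), 'qvel': array([-0.001, -0.   ,  0.002, -0.001, -0.001, -0.   ]), 'effort': array([ 1.0000e-03, -4.1582e+01, -3.1461e+01,  6.9000e-02,  3.3000e-02,
       -0.0000e+00]), 'eef_pos': array([0.215, 0.613, 0.226]), 'eef_rot': array([-5.270e-01, -3.096e+00,  3.000e-03]), 'ft_force': array([-0.625, -0.309,  0.025]), 'wrist_torque': array([-0.04 , -0.019, -0.027]), 'finger_force': np.float64(0.0), 'finger_gap': np.float64(0.094)}
scene [[-0.804, 0.469, -0.366, 0.235], [-0.595, -0.615, 0.518, 0.466], [0.018, 0.634, 0.773, 0.711], [0.0, 0.0, 0.0, 1.0]] [[373.62419739168496, 0.0, 324.41981615324596], [0.0, 373.62419739168496, 202.45537715484247], [0.0, 0.0, 1.0]] [-0.08744146  0.          0.          0.          0.        ]
side [[0.999, -0.039, 0.025, 0.603], [0.044, 0.646, -0.762, -0.768], [0.014, 0.763, 0.647, 0.735], [0.0, 0.0, 0.0, 1.0]] [[438.1257762570405, 0.0, 317.04243439028596], [0.0, 438.1257762570405, 205.80435288636934], [0.0, 0.0, 1.0]] [-0.00291032  0.          0.          0.          0.        ]
wrist [[0.331, -0.908, -0.257, 0.14], [0.944, 0.318, 0.092, 0.64], [-0.001, -0.273, 0.962, 0.385], [0.0, 0.0, 0.0, 1.0]] [[326.73292428054276, 0.0, 316.62288636608287], [0.0, 326.73292428054276, 200.51080067400673], [0.0, 0.0, 1.0]] [-0.03879183  0.          0.          0.          0.        ]
```

View pics/scene0.png

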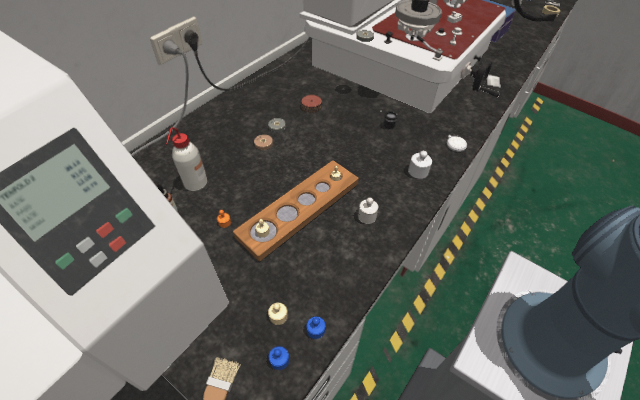

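View pics/side0.png

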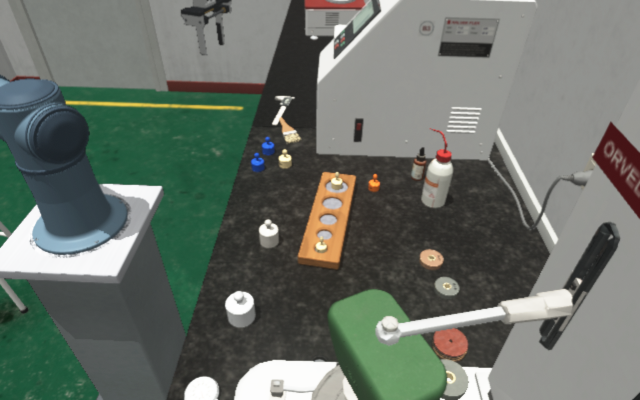

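The scene view shows the block's wide end at about (262,235) and its narrow end at (336,175). The brass weights are at (278,313) and (262,227, in the widest bore), the steel ones at (369,210) and (420,165), and the blue and orange look-alikes are nearby. The side view shows the same things: weight_100 at (337,183), weight_50 at (321,247), weight_200 at (285,160), and the steel weights at (269,235) and (240,310).

```bash
python3 - <<'E'
from h import *
a=load("scene0");b=load("side0")
P=[("w100",(262,223),(337,177)),("w50",(336,170),(321,243)),("w200",(278,307),(285,153)),("st1",(369,202),(268,224)),("st2",(420,156),(239,297)),("blueA",(316,320),(258,156)),("blueB",(279,351),(268,142)),("orange",(223,212),(375,178))]
for n,u,v in P:
    p,e=tri(a,u,b,v);print(n,np.round(p,4),"gap",round(e,4),"d",np.round(depth(a,[u])[0],3),np.round(depth(b,[v])[0],3))
for n,s,c in (("block",a,[(236,236),(259,257),(358,179),(334,162)]),("blockside",b,[(321,172),(356,176),(340,264),(300,259)])):
    print(n,np.round(atz(s,c,0.03),3).tolist())
# cloud overview: height map
for n,s in(("scene",a),("side",b)):
    X,u,v=cloud(s);m=(X[:,0]>.2)&(X[:,0]<.95)&(X[:,1]>-.6)&(X[:,1]<.7)
    print(n,"bench z median",np.median(X[m&(abs(X[:,2])<.02)][:,2]))
    t=X[m&(X[:,2]>.1)];H,xe,ye=np.histogram2d(t[:,0],t[:,1],bins=[np.arange(.2,1,.1),np.arange(-.6,.71,.1)]);print(H.astype(int))
for f,c,o in((a,(215,145,225,235),"c_scene"),(b,(225,125,165,205),"c_side")):
    x,y,w,h=c;im=f["frame"][y:y+h,x:x+w,::-1];k=min(800/w,600/h);print(o,k);cv2.imwrite(f"pics/{o}.png",cv2.resize(im,None,fx=k,fy=k,interpolation=cv2.INTER_CUBIC))
E
```

```text
w100 [0.6224 0.1533 0.0528] gap 0.0031 d [0.616 0.157 0.061] [0.624 0.151 0.055]
w50 [ 0.5904 -0.0825  0.0451] gap 0.001 d [ 0.586 -0.076  0.053] [ 0.591 -0.083  0.046]
w200 [0.4728 0.2759 0.0401] gap 0.0048 d [0.467 0.278 0.049] [0.475 0.273 0.043]
st1 [ 0.467  -0.0378  0.0543] gap 0.0019 d [ 0.463 -0.031  0.064] [ 0.47  -0.049  0.065]
st2 [ 0.4408 -0.2471  0.0559] gap 0.0031 d [ 0.44  -0.24   0.062] [ 0.443 -0.26   0.072]
blueA [0.399  0.2535 0.042 ] gap 0.0045 d [0.394 0.256 0.053] [0.402 0.251 0.044]
blueB [0.4169 0.3373 0.0365] gap 0.0027 d [0.412 0.34  0.05 ] [0.418 0.336 0.038]
orange [0.7243 0.1768 0.0366] gap 0.0032 d [0.717 0.18  0.044] [0.725 0.175 0.039]
block [[0.656, 0.203, 0.03], [0.579, 0.212, 0.03], [0.536, -0.103, 0.03], [0.619, -0.115, 0.03]]
blockside [[0.581, 0.206, 0.03], [0.676, 0.193, 0.03], [0.634, -0.128, 0.03], [0.547, -0.119, 0.03]]
scene bench z median 2.2105293044694108e-05
[[    0     0     0     0     0     0     0     0     0     0     0     0
      0]
 [    0     0     0     0     0     0     0     0     0     0     0     0
      0]
 [  202   132    
[... 374 characters left out ...]
01     0   134
      0]]
side bench z median 0.0003216528735380253
[[    0     0     0     0     0     0     0     0     0     0     0   456
    465]
 [    0     0     0     0     0     0     0     0     0     0     0     0
      0]
 [   25    91     0     0     0     0     0     0     0     0     0     0
      0]
 [  561  2265     0     0     0     0     0     0     0   915   180    47
      0]
 [ 9991   185     0     0     0     0     0     0     0  3792   498    38
      0]
 [ 2352   942     0     0     0     0     0     0     0  5141    61     0
      0]
 [18193  6953     0     0     0     0     0   573     3  5249     0     0
      0]]
c_scene 2.5531914893617023
c_side 2.926829268292683
```

View pics/wrist0.png

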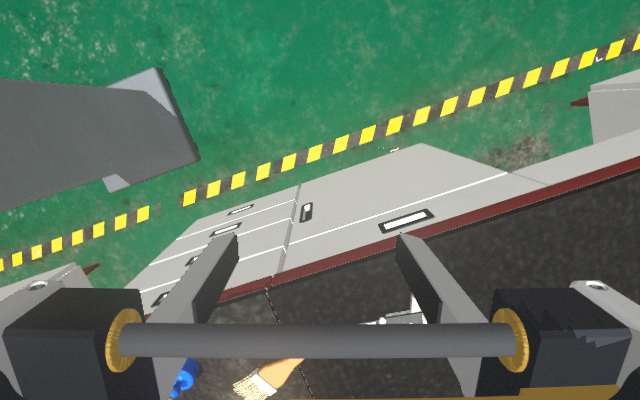

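```bash
python3 - <<'E'
from h import *
from scipy.optimize import least_squares
C={n:load(n+"0") for n in("scene","side")}
O=dict(w200=((.473,.276),.018,.003,.023),st1=((.467,-.045),.022,.004,.038),st2=((.441,-.25),.027,.004,.042),w100=((.622,.153),.0145,.032,.040),blueA=((.399,.253),.018,.003,.023),w50=((.590,-.083),.012,.031,.036))
for n,s in C.items():
    X,u,v=cloud(s)
    for k,(c,r,z0,z1) in O.items():
        m=(np.hypot(*(X[:,:2]-c).T)<r+.012)&(X[:,2]>z0)&(X[:,2]<z1);Q=X[m]
        f=least_squares(lambda p:np.hypot(*(Q[:,:2]-p).T)-r,c,loss="soft_l1",f_scale=.001)
        g=least_squares(lambda p:np.hypot(*(Q[:,:2]-p[:2]).T)-p[2],(*c,r),loss="soft_l1",f_scale=.001)
        t=X[(np.hypot(*(X[:,:2]-f.x).T)<r)][:,2].max()
        print(n,k,len(Q),np.round(f.x,4),"freeR",np.round(g.x,4),"top",round(t,4))
    m=(abs(X[:,2]-.03)<.004)&(X[:,0]>.5)&(X[:,0]<.72)&(X[:,1]>-.16)&(X[:,1]<.24)
    f=s["frame"][v,u].astype(int);m&=(f[:,0]-f[:,2]>40)
    q=X[m];print(n,"block",np.median(q[:,2]),cv2.minAreaRect((q[:,:2]*1000).astype(np.float32)))
    m=(X[:,2]>.02)&(X[:,1]>.25)&(X[:,1]<.7)&(X[:,0]>.3)&(X[:,0]<1)
    for x in np.arange(.45,.95,.05):
        q=X[m&(abs(X[:,0]-x)<.025)&(X[:,2]>.09)]
        if len(q):print("  machine x",round(x,2),"ymin",q[:,1].min().round(3), "zmax",q[:,2].max().round(2))
    q=X[m&(X[:,2]>.09)&(X[:,1]<.6)];print("  xmin",q[:,0].min())
o=robot.get_obs();print(R.from_rotvec(o["eef_rot"]).as_matrix().round(3))
E
```

```text
scene w200 65 [0.4722 0.2787] freeR [0.4727 0.2783 0.0185] top 0.0556
scene st1 163 [ 0.4654 -0.0378] freeR [ 0.4653 -0.0376  0.0218] top 0.0689
scene st2 225 [ 0.4379 -0.2493] freeR [ 0.4381 -0.2499  0.0276] top 0.0742
scene w100 32 [0.6215 0.1556] freeR [0.622  0.1551 0.0151] top 0.0697
scene blueA 64 [0.3959 0.2553] freeR [0.3973 0.2536 0.02  ] top 0.0545
scene w50 27 [ 0.5893 -0.0809] freeR [ 0.5908 -0.0856  0.0175] top 0.0643
scene block 0.029584658622989923 ((622.5374755859375, 42.33247375488281), (325.814208984375, 141.1785430908203), 79.57572174072266)
  machine x 0.55 ymin 0.321 zmax 0.26
  machine x 0.6 ymin 0.321 zmax 0.32
  machine x 0.65 ymin 0.322 zmax 0.38
  machine x 0.7 ymin 0.321 zmax 0.43
  machine x 0.75 ymin 0.32 zmax 0.46
  machine x 0.8 ymin 0.321 zmax 0.46
  machine x 0.85 ymin 0.32 zmax 0.46
  machine x 0.9 ymin 0.321 zmax 0.45
  xmin 0.5561230914343864
side w200 79 [0.4748 0.2771] freeR [0.4748 0.2768 0.0178] top 0.0543
side st1 197 [ 0.4685 -0.0384] freeR [ 0.4685 -0.0388  0.0217] top 0.0683
side st2 330 [ 0.4398 -0.2504] freeR [ 0.4399 -0.2506  0.0268] top 0.0732
side w100 28 [0.6243 0.1556] freeR [0.6243 0.1557 0.0146] top 0.0724
side blueA 78 [0.3983 0.2547] freeR [0.3984 0.2545 0.0178] top 0.0532
side w50 50 [ 0.5915 -0.0811] freeR [ 0.5913 -0.0766  0.0172] top 0.0641
side block 0.030065711471796097 ((608.3883056640625, 42.84278106689453), (327.1344909667969, 92.48306274414062), 81.95731353759766)
  machine x 0.55 ymin 0.315 zmax 0.25
  machine x 0.6 ymin 0.314 zmax 0.32
  machine x 0.65 ymin 0.309 zmax 0.38
  machine x 0.7 ymin 0.31 zmax 0.42
  machine x 0.75 ymin 0.311 zmax 0.45
  machine x 0.8 ymin 0.313 zmax 0.45
  machine x 0.85 ymin 0.314 zmax 0.45
  machine x 0.9 ymin 0.313 zmax 0.45
  xmin 0.5613830165122016
[[-0.944  0.33  -0.001]
 [ 0.33   0.944 -0.001]
 [ 0.    -0.001 -1.   ]]
```

The clouds agree to 2–3 mm. On the bench, weight_200 is at (0.473,0.278), weight_500 at (0.467,-0.038) and weight_850 at (0.439,-0.250). Their tops are at 54, 69 and 73 mm, which matches the text. The machine face is at y≈0.315 for x>0.556. The block is turned about -7°. I'll bring the wrist camera over the block, with the gripper aligned across the row.

```bash
python3 -m inch '[[0.59,-0.91,0.19,0,0,-0.43],[0.59,-0.91,0.19,0,0,-0.43],[0.59,-0.91,0.19,0,0,-0.43],[0.59,-0.91,0.19,0,0,-0.43],[0.59,-0.91,0.19,0,0,-0.43],[0.59,-0.91,0.19,0,0,-0.43],[0.59,-0.91,0.19,0,0,-0.43],[0.59,-0.91,0.19,0,0,-0.43],[0.59,-0.91,0.19,0,0,-0.43],[0.59,-0.91,0.19,0,0,-0.43],[0.59,-0.91,0.19,0,0,-0.43],[0.59,-0.91,0.19,0,0,-0.43],[0.59,-0.91,0.19,0,0,-0.43],[0.59,-0.91,0.19,0,0,-0.43]]'
python3 -m inch '[[0.38,-0.52,0,0,0,0],[0.38,-0.52,0,0,0,0],[0.38,-0.52,0,0,0,0],[0.38,-0.52,0,0,0,0],[0.38,-0.52,0,0,0,0],[0.38,-0.52,0,0,0,0],[0.38,-0.52,0,0,0,0],[0.38,-0.52,0,0,0,0],[0.38,-0.52,0,0,0,0],[0.38,-0.52,0,0,0,0]]'
python3 - <<'E'
from h import *
s=snap("wrist","w1");o=robot.get_obs();print(R.from_rotvec(o["eef_rot"]).as_matrix().round(4).tolist(),o["qvel"].round(3))
X,u,v=cloud(s);f=s["frame"][v,u].astype(int)
m=(abs(X[:,2]-.03)<.005)&(f[:,0]-f[:,2]>40)&(X[:,0]>.5)&(X[:,0]<.7)
q=X[m];print("block",np.median(q[:,2]),cv2.minAreaRect((q[:,:2]*1000).astype(np.float32)))
im=s["frame"][0:340,190:450,::-1];cv2.imwrite("pics/w1c.png",cv2.resize(im,None,fx=1.76,fy=1.76,interpolation=cv2.INTER_CUBIC))
E
```

```text
clock: 1.32
eef_pos: [0.4502, 0.2499, 0.3029]
eef_rot: [-2.345, -2.089, 0.001]
ft_force: [-0.9, -0.1, 0.7]
finger_gap: 0.0941
finger_force: 0.0
clock: 2.15
eef_pos: [0.602, 0.0436, 0.3032]
eef_rot: [-2.344, -2.091, 0.0]
ft_force: [-0.9, 0.5, -0.5]
finger_gap: 0.0946
finger_force: 0.0
[[0.1136, 0.9935, -0.0003], [0.9935, -0.1136, 0.0003], [0.0003, -0.0004, -1.0]] [-0.002 -0.005 -0.002 -0.003  0.001 -0.001]
block 0.030647181437902515 ((607.9537353515625, 45.203208923339844), (323.7110290527344, 92.410888671875), 81.96099853515625)
```

View pics/w1c.png

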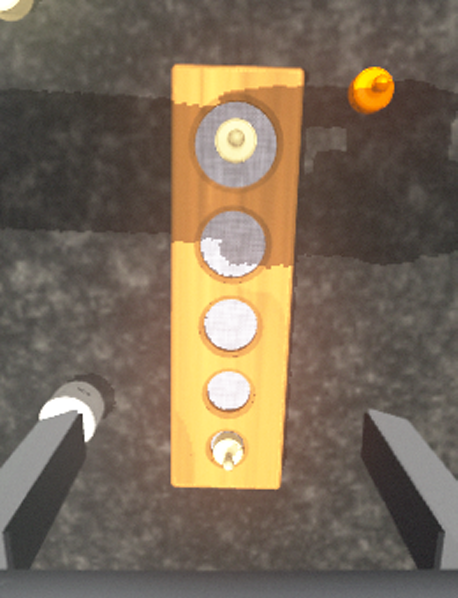

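The crop of w1 shows the block's wide end at the top, with weight_100 at crop (236,139) inside the 60 mm bore. The empty bores are at (233,243), (230,324) and (229,391), and weight_50 is at (228,452). Next I'll fit the bore circles from depth.

```bash
cat > bores.py <<'E'
from h import *
from scipy.optimize import least_squares
def bores(s,zc=.0275,b0=.0305):
    """fit circles of the countersinks (cut at height zc) for 200,500,100,850 bores"""
    Z=cv2.medianBlur(s["z_map"],5);vv,uu=np.mgrid[:400,:640]
    c,d=rays(s,np.c_[uu.ravel(),vv.ravel()]);H=(c[2]+d[:,2]*Z.ravel()).reshape(400,640)
    P=(c+d*((zc-c[2])/d[:,2])[:,None])[:,:2].reshape(400,640,2)
    out={}
    ax=np.array([.14,.99]);ctr=np.array([.608,.044])
    t=(P-ctr)@ax; w=(P-ctr)@np.array([ax[1],-ax[0]])
    M=((H<zc)&(H>.012)&(abs(w)<.0405)&(abs(t)<.158)&(Z>0)).astype(np.uint8)
    for cnt in cv2.findContours(M,cv2.RETR_EXTERNAL,cv2.CHAIN_APPROX_NONE)[0]:
        if len(cnt)<35: continue
        q=np.array([P[v,u] for u,v in cnt[:,0]])
        f=least_squares(lambda p:np.hypot(*(q-p[:2]).T)-p[2],(*q.mean(0),.02),loss="soft_l1",f_scale=.0007)
        print("hole",np.round(f.x,4),"bore dia",round(2000*f.x[2]-3,1),"rms",np.std(f.fun).round(5),len(q))
E
python3 - <<'E'
from bores import *
for n in("w1","side0","scene0"):print(n);bores(load(n))
s=load("w1");X,u,v=cloud(s)
for k,c,r,z0,z1 in(("w100",(.623,.1555),.0145,.035,.0405),("w50",(.590,-.082),.012,.028,.0355)):
    for a in(0,):
        m=(np.hypot(*(X[:,:2]-c).T)<r+.006)&(X[:,2]>z0);Q=X[m];t=Q[Q[:,2]>Q[:,2].max()-.004]
        print(k,"top",Q[:,2].max(),"knob centre",t.mean(0).round(4),len(t))
m=(abs(X[:,2]-.03)<.003)&(X[:,0]>.57)&(X[:,0]<.6);print("noise",X[m][:,2].std())
E
```

```text
w1
hole [ 0.5971 -0.0313  0.0173] bore dia 31.6 rms 0.00043 68
hole [0.6045 0.0226 0.021 ] bore dia 39.1 rms 0.00049 87
hole [0.6133 0.084  0.025 ] bore dia 47.1 rms 0.00047 110
hole [0.6232 0.1545 0.03  ] bore dia 56.9 rms 0.00048 142
side0
hole [ 0.598  -0.0312  0.0173] bore dia 31.6 rms 0.00183 38
hole [0.6054 0.0226 0.0212] bore dia 39.3 rms 0.00139 45
hole [0.6135 0.0835 0.0251] bore dia 47.2 rms 0.0013 50
hole [0.6246 0.1546 0.0287] bore dia 54.4 rms 0.00644 67
scene0
hole [0.6214 0.1541 0.0301] bore dia 57.3 rms 0.00648 107
hole [0.6116 0.083  0.0262] bore dia 49.3 rms 0.0008 59
hole [0.6025 0.0217 0.0221] bore dia 41.1 rms 0.00106 48
hole [ 0.5953 -0.0323  0.018 ] bore dia 33.0 rms 0.0009 39
w100 top 0.0703769833551599 knob centre [0.6232 0.1556 0.0681] 56
w50 top 0.06552173635297182 knob centre [ 0.5912 -0.0788  0.0635] 21
noise 0.001071107303643927
```

All four bores are found, and the spacings of 54.4, 62.0 and 71.2 mm match the text:
- bore_100 (0.597,-0.0315)
- bore_200 (0.6045,0.0224)
- bore_500 (0.613,0.0837)
- bore_850 (0.6232,0.1545)

weight_100 is at (0.6232,0.155) with its top at 70 mm, as expected. I'll pick it with the tips just above the block.

```bash
python3 -m inch '[[0.053,0.28,-0.42,0,0,0],[0.053,0.28,-0.42,0,0,0],[0.053,0.28,-0.42,0,0,0],[0.053,0.28,-0.42,0,0,0],[0.053,0.28,-0.42,0,0,0],[0.053,0.28,-0.42,0,0,0],[0.053,0.28,-0.42,0,0,0],[0.053,0.28,-0.48,0,0,0],[0.053,0.28,-0.54,0,0,0],[0.053,0.28,-0.58,0,0,0],[0.053,0.28,-0.61,0,0,0],[0.053,0.28,-0.624,0,0,0],[0.053,0.28,-0.624,0,0,0],[0.053,0.28,-0.624,0,0,0]]' 0.64 20
python3 -m inch '[[0,0,0,0,0,0],[0,0,0,0,0,0],[0,0,0,0,0,0],[0,0,0,0,0,0],[0,0,0,0,0,0],[0,0,0,0,0,0],[0,0,0,0,0,0],[0,0,0,0,0,0]]' 0.2 20
```

```text
clock: 3.37
eef_pos: [0.625, 0.1534, 0.0555]
eef_rot: [2.346, 2.087, 0.003]
ft_force: [1.2, 0.2, 0.8]
finger_gap: 0.0604
finger_force: 0.0
clock: 4.03
eef_pos: [0.6241, 0.1535, 0.0541]
eef_rot: [-2.347, -2.088, 0.0]
ft_force: [-1.1, 0.2, 2.1]
finger_gap: 0.0279
finger_force: 20.0
```

```bash
python3 -m inch '[[0,0,0.05,0,0,0],[0,0,0.1,0,0,0],[0,0,0.15,0,0,0],[-0.068,-0.466,0.15,0,0,0],[-0.068,-0.466,0.15,0,0,0],[-0.068,-0.466,0.15,0,0,0],[-0.068,-0.466,0.15,0,0,0],[-0.068,-0.466,0.15,0,0,0],[-0.068,-0.466,0.15,0,0,0],[-0.068,-0.466,0.15,0,0,0],[-0.068,-0.466,0.15,0,0,0],[-0.068,-0.466,0.15,0,0,0]]'
python3 - <<'E'
from bores import *
o=robot.get_obs();print(o["eef_pos"],o["finger_gap"])
cs=[]
for n in("side","scene"):
    s=snap(n,n+"1");cs.append(s["frame"])
    X,u,v=cloud(s);m=(np.hypot(*(X[:,:2]-(.597,-.0325)).T)<.025)&(X[:,2]>.05)&(X[:,2]<.11);Q=X[m];print(n,len(Q),Q[:,2].min() if len(Q) else 0)
im=np.hstack([cv2.resize(cs[0][150:290,240:420],None,fx=2.2,fy=2.2),cv2.resize(cs[1][130:270,230:410],None,fx=2.2,fy=2.2)])[...,::-1];cv2.imwrite("pics/l1.png",im)
E
```

```text
clock: 5.03
eef_pos: [0.5968, -0.0316, 0.1136]
eef_rot: [-2.345, -2.089, 0.0]
ft_force: [0.3, 0.1, -1.4]
finger_gap: 0.0279
finger_force: 20.0
[ 0.59680191 -0.03163553  0.11361079] 0.027907172157455966
side 209 0.08116098989764675
scene 152 0.08177322243591023
```

View pics/l1.png

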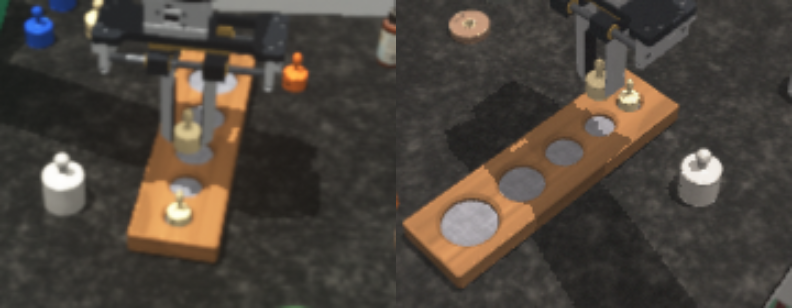

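The weight hangs upright between the fingers above bore_100, with its bottom at about 0.081. I'll check its centre against the bore in the same images.

```bash
cat > held.py <<'E'
from bores import *
def held(c,r,z0,z1,files):
    for n in files:
        s=load(n);X,u,v=cloud(s);f=s["frame"][v,u].astype(int)
        m=(np.hypot(*(X[:,:2]-c).T)<r+.012)&(X[:,2]>z0)&(X[:,2]<z1);Q=X[m]
        g=least_squares(lambda p:np.hypot(*(Q[:,:2]-p).T)-r,c,loss="soft_l1",f_scale=.0007)
        print(n,"held",len(Q),g.x.round(4),"med res",np.median(abs(g.fun)).round(4));bores(s)
E
python3 - <<'E'
from held import *
held((.597,-.0316),.0145,.082,.0905,("side1","scene1"))
E
```

```text
side1 held 33 [ 0.5975 -0.0299] med res 0.0007
hole [ 0.5978 -0.0311  0.0174] bore dia 31.7 rms 0.00173 38
hole [0.6092 0.0187 0.0166] bore dia 30.2 rms 0.00513 39
scene1 held 27 [ 0.5942 -0.0298] med res 0.0004
hole [0.6217 0.1536 0.0313] bore dia 59.6 rms 0.00088 75
hole [0.6111 0.0834 0.0259] bore dia 48.8 rms 0.00083 57
hole [0.6027 0.0215 0.0216] bore dia 40.2 rms 0.00107 47
hole [ 0.5951 -0.0326  0.0181] bore dia 33.1 rms 0.00139 38
```

```bash
python3 -m inch '[[0.001,-0.005,-0.03,0,0,0],[0.001,-0.005,-0.06,0,0,0],[0.001,-0.005,-0.09,0,0,0],[0.001,-0.005,-0.11,0,0,0],[0.001,-0.005,-0.13,0,0,0],[0.001,-0.005,-0.14,0,0,0],[0.001,-0.005,-0.149,0,0,0],[0.001,-0.005,-0.149,0,0,0],[0.001,-0.005,-0.149,0,0,0],[0.001,-0.005,-0.149,0,0,0]]'
python3 -m inch '[[0,0,0,0,0,0],[0,0,0,0,0,0],[0,0,0,0,0,0],[0,0,0,0,0,0],[0,0,0,0,0,0],[0,0,0,0,0,0]]' 0.55
```

```text
clock: 5.97
eef_pos: [0.5975, -0.035, 0.0545]
eef_rot: [2.347, 2.087, 0.001]
ft_force: [0.1, 0.6, -1.5]
finger_gap: 0.0277
finger_force: 20.0
clock: 6.47
eef_pos: [0.5973, -0.0349, 0.0543]
eef_rot: [2.347, 2.088, 0.0]
ft_force: [-0.6, 0.5, -0.6]
finger_gap: 0.0516
finger_force: 0.0
```

```bash
python3 -m inch '[[0,0,0.06,0,0,0],[0,0,0.15,0,0,0],[0,0,0.22,0,0,0],[-0.326,-0.008,0.22,0,0,0],[-0.326,-0.008,0.22,0,0,0],[-0.326,-0.008,0.22,0,0,0],[-0.326,-0.008,0.22,0,0,0],[-0.326,-0.008,0.22,0,0,0],[-0.326,-0.008,0.22,0,0,0],[-0.326,-0.008,0.15,0,0,0],[-0.326,-0.008,0.08,0,0,0],[-0.326,-0.008,0.02,0,0,0],[-0.326,-0.008,-0.02,0,0,0],[-0.326,-0.008,-0.04,0,0,0],[-0.326,-0.008,-0.05,0,0,0],[-0.326,-0.008,-0.05,0,0,0],[-0.326,-0.008,-0.05,0,0,0]]' 0.8
python3 -m inch '[[0,0,0,0,0,0],[0,0,0,0,0,0],[0,0,0,0,0,0],[0,0,0,0,0,0],[0,0,0,0,0,0],[0,0,0,0,0,0],[0,0,0,0,0,0],[0,0,0,0,0,0]]' 0.3 35
```

```text
clock: 7.88
eef_pos: [0.4682, -0.0385, 0.0352]
eef_rot: [2.346, 2.087, 0.001]
ft_force: [-0.9, 0.8, -0.3]
finger_gap: 0.075
finger_force: 0.0
clock: 8.55
eef_pos: [0.4673, -0.0382, 0.0346]
eef_rot: [2.347, 2.087, 0.001]
ft_force: [0.6, 0.4, 2.7]
finger_gap: 0.0432
finger_force: 35.0
```

```bash
python3 - <<'E'
from bores import *
for n in("side","scene"):
    s=snap(n,n+"2");X,u,v=cloud(s)
    m=(np.hypot(*(X[:,:2]-(.596,-.0325)).T)<.014);print(n,"w100 top",X[m][:,2].max(),len(X[m]))
E
```

```text
side w100 top 0.06930964809796591 110
scene w100 top 0.07093195017153897 111
```

```bash
python3 -m inch '[[0,0,0.06,0,0,0],[0,0,0.13,0,0,0],[0,0,0.2,0,0,0],[0.364,0.305,0.2,0,0,0],[0.364,0.305,0.2,0,0,0],[0.364,0.305,0.2,0,0,0],[0.364,0.305,0.2,0,0,0],[0.364,0.305,0.2,0,0,0],[0.364,0.305,0.2,0,0,0],[0.364,0.305,0.2,0,0,0],[0.364,0.305,0.2,0,0,0],[0.364,0.305,0.2,0,0,0]]'
python3 - <<'E'
from held import *
print(robot.get_obs()["eef_pos"])
for n in("side","scene"):snap(n,n+"3")
held((.613,.0837),.022,.085,.105,("side3","scene3"))
E
```

```text
clock: 9.65
eef_pos: [0.6107, 0.0832, 0.113]
eef_rot: [-2.347, -2.086, 0.004]
ft_force: [-0.2, -0.2, -5.4]
finger_gap: 0.0433
finger_force: 35.0
[0.61071983 0.08323874 0.11295247]
side3 held 154 [0.6114 0.0826] med res 0.0011
hole [0.6056 0.0229 0.0206] bore dia 38.2 rms 0.00289 44
hole [0.6138 0.0839 0.0253] bore dia 47.7 rms 0.00134 49
scene3 held 93 [0.6094 0.0835] med res 0.0006
hole [0.6216 0.1536 0.0312] bore dia 59.4 rms 0.00095 73
hole [0.6103 0.0837 0.0254] bore dia 47.7 rms 0.00224 59
hole [0.601  0.0209 0.0207] bore dia 38.5 rms 0.00135 45
```

```bash
python3 -m inch '[[0.003,0.001,-0.03,0,0,0],[0.003,0.001,-0.06,0,0,0],[0.003,0.001,-0.08,0,0,0],[0.003,0.001,-0.1,0,0,0],[0.003,0.001,-0.115,0,0,0],[0.003,0.001,-0.125,0,0,0],[0.003,0.001,-0.135,0,0,0],[0.003,0.001,-0.145,0,0,0],[0.003,0.001,-0.145,0,0,0],[0.003,0.001,-0.145,0,0,0],[0.003,0.001,-0.145,0,0,0]]'
python3 -m inch '[[0,0,0,0,0,0],[0,0,0,0,0,0],[0,0,0,0,0,0],[0,0,0,0,0,0],[0,0,0,0,0,0],[0,0,0,0,0,0]]' 0.7
```

```text
clock: 10.67
eef_pos: [0.6138, 0.0843, 0.0566]
eef_rot: [2.347, 2.088, 0.0]
ft_force: [0.4, -0.1, -4.9]
finger_gap: 0.0432
finger_force: 35.0
clock: 11.17
eef_pos: [0.6139, 0.0843, 0.0566]
eef_rot: [2.347, 2.088, 0.001]
ft_force: [0.7, -0.4, 0.6]
finger_gap: 0.0656
finger_force: 0.0
```

```bash
python3 -m inch '[[0,0,0.06,0,0,0],[0,0,0.14,0,0,0],[0,0,0.22,0,0,0],[-0.351,0.484,0.22,0,0,-0.056],[-0.351,0.484,0.22,0,0,-0.056],[-0.351,0.484,0.22,0,0,-0.056],[-0.351,0.484,0.22,0,0,-0.056],[-0.351,0.484,0.22,0,0,-0.056],[-0.351,0.484,0.22,0,0,-0.056],[-0.351,0.484,0.22,0,0,-0.056],[-0.351,0.484,0.22,0,0,-0.056],[-0.351,0.484,0.16,0,0,-0.056],[-0.351,0.484,0.16,0,0,-0.056],[-0.351,0.484,0.16,0,0,-0.056]]' 0.6
python3 - <<'E'
from h import *
o=robot.get_obs();print(o["eef_pos"],R.from_rotvec(o["eef_rot"]).as_matrix()[:,1])
for n in("side","scene"):
    s=snap(n,n+"4");X,u,v=cloud(s)
    m=(np.hypot(*(X[:,:2]-(.613,.0837)).T)<.02);print(n,"w500 top",np.sort(X[m][:,2])[-3:],len(X[m]))
a=load("side4");cv2.imwrite("pics/h4.png",cv2.resize(a["frame"][110:270,220:400],None,fx=3.5,fy=3.5)[...,::-1])
E
```

```text
clock: 12.33
eef_pos: [0.473, 0.2766, 0.1192]
eef_rot: [-2.523, -1.871, 0.005]
ft_force: [-0.2, -0.3, 0.7]
finger_gap: 0.0563
finger_force: 0.0
[0.47302018 0.27658943 0.1192309 ] [ 0.95697349 -0.29016597 -0.00233443]
side w500 top [0.08849914 0.08876643 0.09008929] 200
scene w500 top [] 0
```

View pics/h4.png

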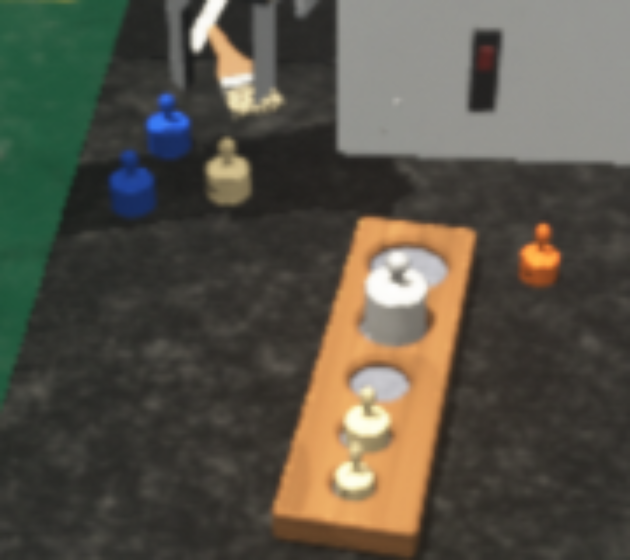

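The picture shows weight_500 and weight_100 seated in their bores (crop (397,300) and (366,425)). weight_200 at (228,178) is free under the gripper, clear of the blue ones. I'll descend and grip.

```bash
python3 -m inch '[[0.001,0.003,-0.06,0,0,0],[0.001,0.003,-0.12,0,0,0],[0.001,0.003,-0.17,0,0,0],[0.001,0.003,-0.2,0,0,0],[0.001,0.003,-0.215,0,0,0],[0.001,0.003,-0.215,0,0,0],[0.001,0.003,-0.215,0,0,0],[0.001,0.003,-0.215,0,0,0]]'
python3 -m inch '[[0,0,0,0,0,0],[0,0,0,0,0,0],[0,0,0,0,0,0],[0,0,0,0,0,0],[0,0,0,0,0,0],[0,0,0,0,0,0],[0,0,0,0,0,0]]' 0.25 25
```

```text
clock: 13.1
eef_pos: [0.4748, 0.2794, 0.0357]
eef_rot: [2.521, 1.873, 0.004]
ft_force: [0.3, -0.5, 0.5]
finger_gap: 0.0566
finger_force: 0.0
clock: 13.68
eef_pos: [0.474, 0.2792, 0.0348]
eef_rot: [2.521, 1.874, 0.001]
ft_force: [-0.1, -0.6, 5.4]
finger_gap: 0.0349
finger_force: 25.0
```

```bash
python3 -m inch '[[0,0,0.07,0,0,0],[0,0,0.16,0,0,0],[0,0,0.25,0,0,0],[0,-0.05,0.275,0,0,0],[0.326,-0.642,0.275,0,0,0.056],[0.326,-0.642,0.275,0,0,0.056],[0.326,-0.642,0.275,0,0,0.056],[0.326,-0.642,0.275,0,0,0.056],[0.326,-0.642,0.275,0,0,0.056],[0.326,-0.642,0.275,0,0,0.056],[0.326,-0.642,0.275,0,0,0.056],[0.326,-0.642,0.275,0,0,0.056],[0.326,-0.642,0.275,0,0,0.056],[0.326,-0.642,0.275,0,0,0.056],[0.326,-0.642,0.275,0,0,0.056]]'
python3 - <<'E'
from held import *
print(robot.get_obs()["eef_pos"])
for n in("side","scene"):snap(n,n+"5")
held((.6045,.0224),.018,.112,.124,("side5","scene5"))
E
```

```text
clock: 14.93
eef_pos: [0.603, 0.0236, 0.1435]
eef_rot: [-2.345, -2.089, 0.001]
ft_force: [-0.0, 0.0, -1.8]
finger_gap: 0.0349
finger_force: 25.0
[0.6030032  0.02358215 0.14354536]
side5 held 70 [0.6033 0.0217] med res 0.0008
hole [0.6056 0.0233 0.0209] bore dia 38.7 rms 0.00271 44
scene5 held 45 [0.6007 0.022 ] med res 0.0004
hole [0.6216 0.1539 0.031 ] bore dia 59.0 rms 0.00104 75
hole [0.6029 0.0217 0.022 ] bore dia 41.0 rms 0.00095 47
```

```bash
python3 -m inch '[[0.004,0.001,-0.05,0,0,0],[0.004,0.001,-0.1,0,0,0],[0.004,0.001,-0.14,0,0,0],[0.004,0.001,-0.16,0,0,0],[0.004,0.001,-0.175,0,0,0],[0.004,0.001,-0.19,0,0,0],[0.004,0.001,-0.2,0,0,0],[0.004,0.001,-0.21,0,0,0],[0.004,0.001,-0.218,0,0,0],[0.004,0.001,-0.218,0,0,0],[0.004,0.001,-0.218,0,0,0],[0.004,0.001,-0.218,0,0,0]]'
python3 -m inch '[[0,0,0,0,0,0],[0,0,0,0,0,0],[0,0,0,0,0,0],[0,0,0,0,0,0],[0,0,0,0,0,0]]' 0.6
```

```text
clock: 16.03
eef_pos: [0.6059, 0.0226, 0.0575]
eef_rot: [2.347, 2.087, 0.001]
ft_force: [-0.9, 0.7, -1.7]
finger_gap: 0.0347
finger_force: 25.0
clock: 16.45
eef_pos: [0.6058, 0.0227, 0.0574]
eef_rot: [2.347, 2.088, 0.001]
ft_force: [-0.3, -0.1, 0.6]
finger_gap: 0.0558
finger_force: 0.0
```

```bash
python3 -m inch '[[0,0,0.06,0,0,0],[0,0,0.14,0,0,0],[0,0,0.22,0,0,0],[-0.417,-0.682,0.22,0,0,0],[-0.417,-0.682,0.22,0,0,0],[-0.417,-0.682,0.22,0,0,0],[-0.417,-0.682,0.22,0,0,0],[-0.417,-0.682,0.22,0,0,0],[-0.417,-0.682,0.22,0,0,0],[-0.417,-0.682,0.22,0,0,0],[-0.417,-0.682,0.22,0,0,0],[-0.417,-0.682,0.22,0,0,0],[-0.417,-0.682,0.22,0,0,0],[-0.417,-0.682,0.22,0,0,0],[-0.417,-0.682,0.22,0,0,0]]' 0.9
python3 - <<'E'
from h import *
o=robot.get_obs();print(o["eef_pos"],R.from_rotvec(o["eef_rot"]).as_matrix()[:,1])
for n in("side","scene"):
    s=snap(n,n+"6");X,u,v=cloud(s)
    m=(np.hypot(*(X[:,:2]-(.6045,.0224)).T)<.016);print(n,"w200 top",np.sort(X[m][:,2])[-3:],len(X[m]))
    m=(np.hypot(*(X[:,:2]-(.439,-.25)).T)<.16)&(np.hypot(*(X[:,:2]-(.439,-.25)).T)>.035)&(X[:,2]>.008)&(X[:,2]<.08);print("others near",X[m].mean(0).round(3) if m.any() else 0,m.sum(),X[m].min(0).round(3) if m.any() else 0,X[m].max(0).round(3) if m.any() else 0)
a=load("side6")["frame"];b=load("scene6")["frame"]
cv2.imwrite("pics/h6.png",np.hstack([cv2.resize(a[130:350,180:380],(400,440)),cv2.resize(b[100:320,230:430],(400,440))])[...,::-1])
E
```

```text
clock: 17.7
eef_pos: [0.4393, -0.2492, 0.145]
eef_rot: [-2.346, -2.089, -0.0]
ft_force: [-0.3, 0.5, 0.8]
finger_gap: 0.0844
finger_force: 0.0
[ 0.43926376 -0.24922744  0.14501745] [ 9.93340919e-01 -1.15212059e-01 -6.90350041e-06]
side w200 top [0.07391149 0.07396269 0.0743279 ] 114
others near [ 0.406 -0.399  0.014] 217 [ 0.38  -0.409  0.009] [ 0.428 -0.385  0.018]
scene w200 top [0.07372944 0.07464917 0.07467049] 138
others near [ 0.395 -0.392  0.013] 85 [ 0.373 -0.408  0.008] [ 0.414 -0.38   0.017]
```

View pics/h6.png

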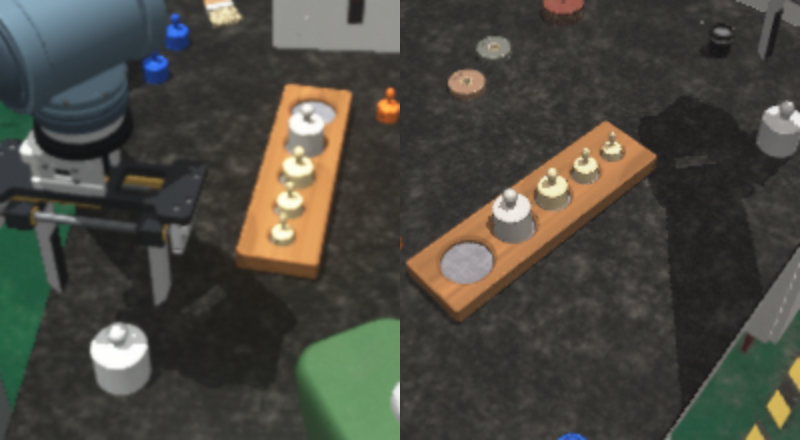

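weight_200 is seated (top at 74 mm, picture left (297,170)). The gripper straddles weight_850 with nothing else near it. Descend and grip.

```bash
python3 -m inch '[[0,-0.002,-0.07,0,0,0],[0,-0.002,-0.14,0,0,0],[0,-0.002,-0.2,0,0,0],[0,-0.002,-0.24,0,0,0],[0,-0.002,-0.265,0,0,0],[0,-0.002,-0.275,0,0,0],[0,-0.002,-0.278,0,0,0],[0,-0.002,-0.278,0,0,0],[0,-0.002,-0.278,0,0,0]]'
python3 -m inch '[[0,0,0,0,0,0],[0,0,0,0,0,0],[0,0,0,0,0,0],[0,0,0,0,0,0],[0,0,0,0,0,0],[0,0,0,0,0,0],[0,0,0,0,0,0],[0,0,0,0,0,0]]' 0.4 50
```

```text
clock: 18.55
eef_pos: [0.4397, -0.2514, 0.035]
eef_rot: [2.345, 2.087, 0.0]
ft_force: [-0.1, 0.4, -0.2]
finger_gap: 0.0843
finger_force: 0.0
clock: 19.22
eef_pos: [0.4391, -0.2511, 0.0341]
eef_rot: [2.347, 2.087, 0.0]
ft_force: [1.6, 0.6, 0.2]
finger_gap: 0.0528
finger_force: 50.0
```

```bash
python3 -m inch '[[0,0,0.05,0,0,0],[0,0,0.11,0,0,0],[0,0,0.18,0,0,0],[0,0,0.26,0,0,0],[0,0.05,0.325,0,0,0],[0.1,0.13,0.325,0,0,0],[0.16,0.22,0.325,0,0,0],[0.22,0.32,0.325,0,0,0],[0.28,0.42,0.325,0,0,0],[0.34,0.52,0.325,0,0,0],[0.4,0.62,0.325,0,0,0],[0.44,0.72,0.325,0,0,0],[0.46,0.8,0.325,0,0,0],[0.46,0.88,0.325,0,0,0],[0.46,0.94,0.325,0,0,0],[0.46,0.98,0.325,0,0,0],[0.46,1.0,0.325,0,0,0],[0.46,1.0,0.325,0,0,0],[0.46,1.0,0.325,0,0,0]]'
python3 - <<'E'
from held import *
print(robot.get_obs()["eef_pos"])
for n in("side","scene"):snap(n,n+"7")
held((.6232,.149),.027,.135,.16,("side7","scene7"))
E
```

```text
clock: 20.8
eef_pos: [0.6216, 0.1484, 0.1619]
eef_rot: [-2.346, -2.087, 0.005]
ft_force: [-0.4, 0.4, -8.6]
finger_gap: 0.053
finger_force: 50.0
[0.62156021 0.14841752 0.16187626]
side7 held 246 [0.6222 0.1488] med res 0.0011
hole [0.6265 0.1569 0.0273] bore dia 51.6 rms 0.00739 54
scene7 held 165 [0.6203 0.1491] med res 0.0005
hole [0.6212 0.1534 0.0311] bore dia 59.2 rms 0.0008 76
```

```bash
python3 -m inch '[[0.003,0.0125,-0.04,0,0,0],[0.003,0.0125,-0.1,0,0,0],[0.003,0.0125,-0.15,0,0,0],[0.003,0.0125,-0.18,0,0,0],[0.003,0.0125,-0.2,0,0,0],[0.003,0.0125,-0.215,0,0,0],[0.003,0.0125,-0.225,0,0,0],[0.003,0.0125,-0.235,0,0,0],[0.003,0.0125,-0.245,0,0,0],[0.003,0.0125,-0.255,0,0,0],[0.003,0.0125,-0.262,0,0,0],[0.003,0.0125,-0.267,0,0,0],[0.003,0.0125,-0.267,0,0,0],[0.003,0.0125,-0.267,0,0,0]]'
python3 -m inch '[[0,0,0,0,0,0],[0,0,0,0,0,0],[0,0,0,0,0,0],[0,0,0,0,0,0],[0,0,0,0,0,0],[0,0,0,0,0,0]]' 0.85
```

```text
clock: 22.07
eef_pos: [0.624, 0.1541, 0.0571]
eef_rot: [2.347, 2.088, 0.0]
ft_force: [0.8, -0.6, -8.8]
finger_gap: 0.0528
finger_force: 50.0
clock: 22.57
eef_pos: [0.6245, 0.1541, 0.0577]
eef_rot: [2.347, 2.087, 0.001]
ft_force: [0.4, -0.3, 0.2]
finger_gap: 0.0798
finger_force: 0.0
```

Now lift clear, back off to where both cameras see the row, and verify.

```bash
python3 -m inch '[[0,0,0.06,0,0,0],[0,0,0.14,0,0,0],[0,0,0.22,0,0,0],[0,0,0.32,0,0,0],[-0.3,-0.65,0.5,0,0,0],[-0.3,-0.65,0.5,0,0,0],[-0.3,-0.65,0.5,0,0,0],[-0.3,-0.65,0.5,0,0,0],[-0.3,-0.65,0.5,0,0,0],[-0.3,-0.65,0.5,0,0,0],[-0.3,-0.65,0.5,0,0,0],[-0.3,-0.65,0.5,0,0,0],[-0.3,-0.65,0.5,0,0,0],[-0.3,-0.65,0.5,0,0,0]]'
python3 - <<'E'
from h import *
B=dict(w50=(.5905,-.079,.064),w100=(.597,-.0315,.069),w200=(.6045,.0224,.074),w500=(.613,.0837,.089),w850=(.6232,.1545,.093))
for n in("side","scene"):
    s=snap(n,n+"8");X,u,v=cloud(s)
    for k,b in B.items():
        q=X[np.hypot(*(X[:,:2]-b[:2]).T)<.018];t=q[q[:,2]>q[:,2].max()-.006];print(n,k,"top",np.sort(q[:,2])[-3].round(4),"want",b[2],"knob-off",(t.mean(0)[:2]-b[:2]).round(4))
a=load("side8")["frame"];b=load("scene8")["frame"]
cv2.imwrite("pics/f8.png",np.hstack([cv2.resize(a[150:290,260:400],(400,400)),cv2.resize(b[140:280,225:365],(400,400))])[...,::-1])
E
```

```text
clock: 23.73
eef_pos: [0.504, -0.1058, 0.257]
eef_rot: [-2.348, -2.087, -0.001]
ft_force: [-1.1, 0.5, -0.1]
finger_gap: 0.0795
finger_force: 0.0
side w50 top 0.3762 want 0.064 knob-off [-0.0047 -0.0096]
side w100 top 0.068 want 0.069 knob-off [ 0.0011 -0.0043]
side w200 top 0.074 want 0.074 knob-off [ 0.0019 -0.0042]
side w500 top 0.0889 want 0.089 knob-off [ 0.0016 -0.0025]
side w850 top 0.0934 want 0.093 knob-off [ 0.0021 -0.0022]
scene w50 top 0.3751 want 0.064 knob-off [-0.0077 -0.0066]
scene w100 top 0.0687 want 0.069 knob-off [-0.0039  0.0008]
scene w200 top 0.0734 want 0.074 knob-off [-0.0023  0.    ]
scene w500 top 0.0887 want 0.089 knob-off [-0.0028  0.0025]
scene w850 top 0.0934 want 0.093 knob-off [-0.0021  0.0021]
```

View pics/f8.png

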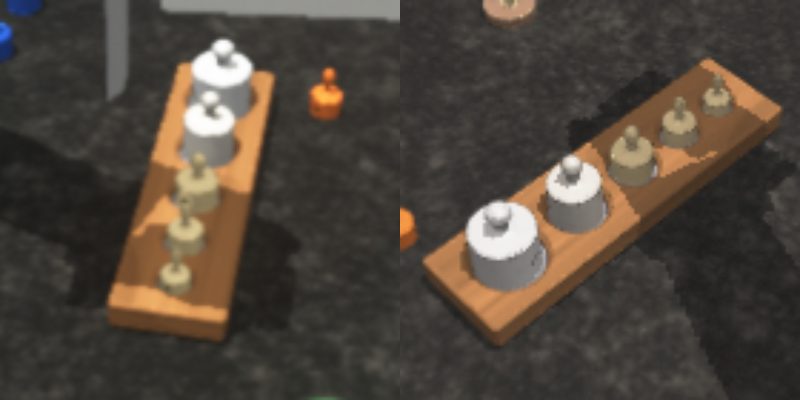

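All five stand upright in order of size. The four moved weights have their tops at the seated heights, and weight_50 is untouched at (176,275). The 0.375 m reading over it is the gripper.

```bash
python3 -c "
from rig import robot
print(robot.hand_in())"
```

```text
the job is handed in; nothing more can be done
None
```

The job is handed in: all five weights stand upright and in size order, the four I moved measured fully down in their own bores, weight_50 was left standing in its bore, and the arm took about 24 s of the 96 s allowed.

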